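# Slide a thin reading guide out of its tray and shelve it for pick-up

## Task

The thin orange reading guide lies too flat and snug in the wooden lending tray to be gripped. Press lightly on it with a fingertip and slide it out of the tray's open front until about 3 cm overhangs, still lying flat in the tray; then pinch the overhanging end, carry the guide to the green pick-up stand and lay it between the cheeks, flat, window end inward and pushed fully home against the back stop. Handle it gently, never pressing hard on tray or stand, do not drop it on the desk, and leave the tape and the eraser alone.

Things in the scene. Friction and masses are not known exactly. Their poses are not given: they have to be found in the camera images.
- guide: Thin rigid orange plate, 96 x 56 x 4 mm (x, y, z), about 0.03 to 0.055 kg. Origin: centre of its underside; z up, x along its length, front end (-x) towards the tray's open front. A window 8 mm (x) by 40 mm (y) is cut through at x = +28 mm. A press of 3 to 10 N drags it (it slips more easily on the tray than under a finger pad). It tips off if over 48 mm overhangs.
- guide_front (a point): Middle of the lower front edge of the guide, 48 mm in -x from its origin (axes as the guide's).
- guide_back (a point): Middle of the lower back edge of the guide, 48 mm in +x from its origin (axes as the guide's).
- tray: Fixed wooden lending tray, 105 x 75 mm. Origin on the desk under the floor's centre; x from its open front to its rear wall. Flat floor 40 mm above the desk, x = -50 to +50 mm, 63 mm wide between side rims; rims and rear wall rise 8 mm above the floor. No rim at the front (x = -50 mm), free air before it down to the desk. The guide has about 1 to 4 mm of play all round.
- tray_front (a point): Middle of the front edge of the tray's floor, at floor height (axes as the tray's).
- stand: Fixed green plastic pick-up stand. Origin on the desk under the floor's centre; x from its open front to its back stop. Flat floor 40 mm above the desk, x = -33 to +33 mm; cheeks 8 mm above it, about 65 mm apart, flaring to 68 mm; stop face at x = +33 mm, 14 mm above the floor. The guide's front 30 mm overhangs when home. Black foot 6 mm high, x = -39 to +51 mm, 78 mm wide.
- stand_stop (a point): Foot of the back stop's face, middle, at floor height: where the middle of the guide's lower back edge belongs (axes as the stand's).
- packing_tape: Loose roll of brown packing tape lying flat, 96 mm across, 48 mm high, origin at the centre of its underside. A bystander.
- block_eraser: Loose blue and white eraser, 23 x 52 x 14 mm, origin at the centre of its underside. A bystander.
- twin_arm: Fixed twin screen arm (bystander; its origin is of no use). Its black support arm, 45 mm wide, hangs over the desk behind tray and stand, from about (x 0.43, y 0.15), 0.19 to 0.25 m high, to (0.59, 0.43), 0.29 to 0.35 m high: keep gripper and wrist on its left (+y) side. A 0.34 m high screen stands on the desk in front of the robot from about (0.14, 0.17) to (0.59, -0.11).
Not all that is in view belongs to the job. Of the things that look like the stand, take the one that is farthest to the robot's left at the start.

How it is judged (in metres and radians):
On the way, in this order (a step that is already met when the one before it is completed fails the run):
1. the guide overhangs the tray's front edge by 20 to 45 mm, still lying flat on the tray (x of guide_front in the frame of tray_front between -0.045 and -0.02 m and z of guide in the frame of tray_front between -0.003 and 0.003 m and angle between guide's own z axis and vertical below 0.05 rad), for 0.2 s.
2. the guide is gripped and lifted clear of the tray (z of guide in the frame of tray_front above 0.02 m and contact force between the fingers and guide above 0.5 N and contact force between guide and tray below 0.05 N), for 0.1 s.
At the end, for the whole second after the job is handed in: The guide lies flat (within 0.05 rad) and at rest on the stand's floor (height within 3 mm), between the cheeks, its length along the stand's x within 0.12 rad with the window end inward, and its back edge within 3 mm of the back stop (x of guide_back in the frame of stand_stop between -0.003 and 0.002 m and y of guide in the frame of stand_stop between -0.007 and 0.007 m and z of guide in the frame of stand_stop between -0.003 and 0.003 m and angle between the x axis of guide and the x axis of stand, either way round below 0.12 rad and angle between guide's own z axis and vertical below 0.05 rad and linear speed of guide below 0.01 m/s); the robot touches nothing.
It fails at once if the guide is pressed on the tray with more than 18 N (contact force between guide and tray above 18 N).
It fails at once if the guide is pressed on the stand with more than 18 N (contact force between guide and stand above 18 N).
It fails at once if the robot pushes the tray or the stand with more than 18 N (contact force between the arm and tray above 18 N or contact force between the arm and stand above 18 N).
It fails at once if the guide falls towards the desk (height (world z) of guide below 0.025 m).
It fails at once if the roll of tape or the eraser is moved by more than 20 mm (distance of any of packing_tape, block_eraser from where it was at the start of the episode above 0.02 m).
It also fails if it takes over 67 s, if anything falls off the work surface, if the arm or the gripper's body presses on something with over 40 N, if the wrist force passes 120 N, or if a joint passes its speed limit or range.

## Robot

A 6-joint arm with a two-finger parallel gripper is mounted at the origin on a cart in front of the work surface, level with it; the furniture and walls round the work are solid. World frame = base frame: x ahead of the robot, y to its left, z up, the work surface at z = 0. Lengths are in mm, angles in rad, forces in N, time in s.
With the tool pointing down it reaches from about 275 to 750 mm from the base axis. Payload 10.2 kg.
Tool frame: the origin (TCP) lies midway between the tips of the shut fingers; the grasp point (between the pads) lies grip_depth behind it (grip_depth is the distance from the TCP to the grasp point, in mm); z points along the fingers, y is the line along which they close (so a half turn about z gives the same grasp; the last joint's range is limited). The gripper opens to 85 mm and grips with 20 to 120 N. Pads are 22 mm wide; open, the fingers measure 114 mm over their backs; the gripper's body (76 mm by 85 mm) begins 54 mm behind the grasp point. The pads swing forward as they close: fully open they stand 13 mm farther back than shut.
Start: joints at [0.924, 0.313, 1.498, -0, 1.331, -0.223], TCP at [215.907, 478.555, 231.294] pointing down, gripper open.
Joint ranges: [-2.94, 2.94], [-0.97, 2.17], [0.19, 2.56], [-1.23, 4.37], [0.02, 3.11], [-2.88, 2.88]. Speed limits (rad/s): [2.39, 2.39, 3.01, 3.14, 3.14, 3.14].

## Interface

Orientations are given as a unit quaternion [w, x, y, z].
In Python, from rig import * gives the robot as it stands.
- The arm moves only by the tool servo_tool, never from a script. Its argument "commands" is a list of rows, each a list of 3 entries, a list of its own where there are three numbers: the gripper command: -1 is fully open, 1 is shut, values between are in proportion, then the shift along the tool's x, y, z in m, then the turn, a rotation vector about the tool's x, y, z in units of 6 degrees (1.0 is 6 degrees). In form: [[grip, [dx, dy, dz], [ax, ay, az]], ...]. A call has 1 to 10 rows; each row shifts and turns the commanded pose from where the row before left it, along the tool's axes as they then stand; what a row does not reach is not made up. A row lasts 1/12 s, in which the tool goes at most 41.7 mm and 7.16 degrees, less where a joint would pass 70% of its speed; a pose out of reach is approached as far as the arm can. A call is refused whole if a number of a shift passes 0.0417 or a number of a turn 1, either way. A call with a gripper value outside its range is refused whole. The fingers move at their own pace and stop on an object; "squeeze" is the grip in N (left out, the last holds). Time passes only in rows, so rows that do not move let the fingers close. It gives the time, the measured TCP pose, the force, the opening and the grip force at its end, in the units of the state.
- sense(): the state, without advancing time (a new reading comes with each control period).
- capture(name): name is "side" or "top" or "wrist"; returns a dict with "pixels" (420x560x3 uint8, red, green, blue), "z_map" (420x560 float32, mm along the optical axis (not along the pixel's ray), 0 where there is no reading), "fx", "fy", "cx", "cy" (pixels), "distortion" ([k1, k2, p1, p2, k3] as OpenCV has them; the pictures are not rectified), "rvec" (rotation vector, rad) and "tvec" (3), from world to camera coordinates, as OpenCV has them; the wrist camera has in their place "T_tool_cam" (4x4, takes a point from camera to tool coordinates, whose origin is the TCP and whose axes are the flange's). Camera axes: x right, y down, z forward; pixel columns grow to the right and rows downward; lengths in mm; the calibration is good to about 2 mm. A picture is of the moment at which its call begins: read the wrist's pose just before it.
- finish_job(): hands the job in; it is judged then, once.
The state is a dict: "time_s": time; "joints": joint angles; "dq": joint speeds; "tau": joint torques, N m; "eef_pos": TCP position; "ee_rot": TCP orientation; "force": force on the tool from outside, world axes, zero at the start; "wrist_torque": the same for the moment, N m; "grip_width": opening from 0.0 (shut) to 1.0 (fully open); "grip_force": force on a finger pad.
Only numpy, scipy, OpenCV 4.12 (cv2) and the standard library are available. Lean on these libraries where they do the work, as an engineer would, in place of code of your own. Each camera call takes 0.05 s, during which the arm holds its last target. There are 200 camera calls.

## Working session

There is one attempt and no reset: what is moved stays moved. The work goes in short steps, Python scripts to look and compute and a tool call to move; the robot and the scene stay as the last step left them, time stands still between calls to the robot, and variables do not carry over. Pictures are saved under pics/ and viewed, at most 10 in all, crops included, and the job is handed in when it is done.

Besides the shell and the picture viewer there is one more tool, called after ">>>" by a JSON object that holds its "api" and its "payload", one argument or row to a line. servo_tool: Moves the arm, as the interface text tells. Its arguments: {"type":"object","properties":{"commands":{"type":"array"},"squeeze":{"type":"number"}},"required":["commands"]}

```bash
mkdir -p pics; ls
python3 - <<'E'
from rig import *
import cv2,numpy as np
print(sense())
ims=[]
for n in ["side","top"]:
    c=capture(n); np.savez(f"{n}0.npz",**c); cv2.imwrite(f"pics/{n}0.png",c["pixels"][:,:,::-1]); print(n,c["fx"],c["distortion"],c["rvec"],c["tvec"])
E
```

```text
pics
{'time_s': 0.0, 'joints': array([ 9.23593491e-01,  3.13477985e-01,  1.49841744e+00, -1.46589383e-06,
        1.33101716e+00, -2.23390296e-01]), 'dq': array([-0.0001079 , -0.0005921 ,  0.00087198, -0.00029426, -0.0015964 ,
       -0.00074565]), 'tau': array([ 2.39115097e-04, -4.12262857e+01, -2.59746569e+01, -2.10479520e-04,
        4.18774463e-03, -1.16462087e-05]), 'eef_pos': array([215.75059604, 478.34193098, 230.7281561 ]), 'ee_rot': array([-2.77647232e-04,  2.10323695e-01,  9.77631581e-01, -5.98718248e-04]), 'force': array([ 0.16237144,  0.44244176, -0.1113284 ]), 'wrist_torque': array([0.01205251, 0.01689181, 0.02305188]), 'grip_force': 0.0, 'grip_width': 0.9976973197665376}
side 479.2671085482513 [-0.0726894  0.         0.         0.         0.       ] [ 2.1995418   1.11430522 -0.4273969 ] [-442.53937799 -245.88205401 1268.63757591]
top 467.6565936273249 [-0.09638664  0.          0.          0.          0.        ] [ 2.15441658 -2.16257244  0.10926265] [ 173.73491054  543.51666335 1047.68788288]
```

View pics/side0.png

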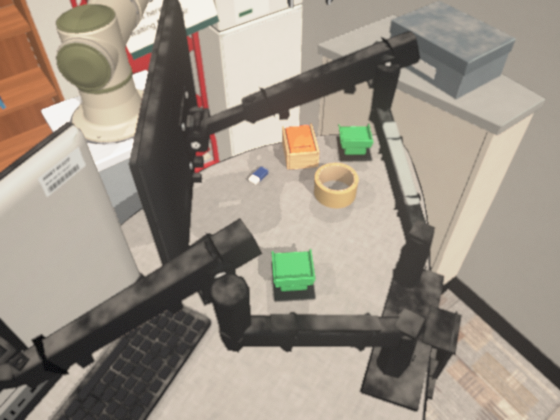

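View pics/top0.png

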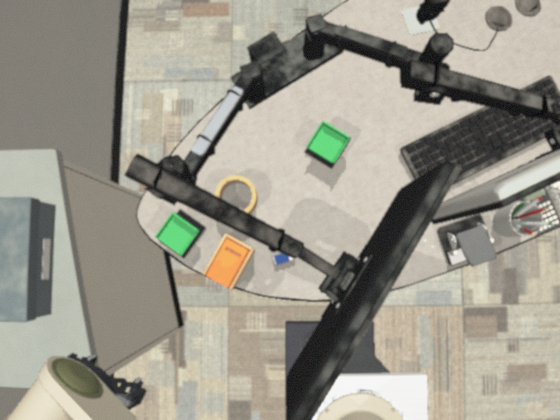

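The side view shows the tray with the orange guide at (300,146) and green stands at (354,142) and (293,272). The top view shows the tray at (229,261), the left stand at (180,233), the tape at (236,195) and the eraser at (283,259). The leftmost stand, at (180,233) in the top view, is the target.

```bash
cat > h.py <<'E'
import numpy as np,cv2
from scipy.spatial.transform import Rotation as R
def pose(c,st=None):
    """camera->world rotation, camera centre"""
    if "T_tool_cam" in c:
        q=st["ee_rot"]; Rt=R.from_quat([q[1],q[2],q[3],q[0]]).as_matrix(); T=np.array(c["T_tool_cam"])
        return Rt@T[:3,:3], Rt@T[:3,3]+st["eef_pos"]
    M=cv2.Rodrigues(np.array(c["rvec"],float))[0]; return M.T,-M.T@np.array(c["tvec"],float).ravel()
def rays(c,uv):
    K=np.array([[c["fx"],0,c["cx"]],[0,c["fy"],c["cy"]],[0,0,1]],float)
    p=cv2.undistortPoints(np.array(uv,float).reshape(-1,1,2),K,np.array(c["distortion"],float))[:,0]
    return np.c_[p,np.ones(len(p))]
def plane(c,uv,z,st=None):
    M,o=pose(c,st); d=rays(c,uv)@M.T; return o+d*((z-o[2])/d[:,2])[:,None]
def depth(c,uv,st=None):
    M,o=pose(c,st); uv=np.array(uv).astype(int); return (rays(c,uv)*c["z_map"][uv[:,1],uv[:,0]][:,None])@M.T+o
def mask(c,lo,hi):
    h=cv2.cvtColor(c["pixels"],cv2.COLOR_RGB2HSV); return cv2.inRange(h,lo,hi)
def blobs(m,amin=60):
    n,l,s,ce=cv2.connectedComponentsWithStats(m); return [(l==i,s[i],ce[i]) for i in range(1,n) if s[i][4]>amin]
GREEN=((50,120,60),(75,255,255)); ORANGE=((6,190,150),(14,255,255))
E
python3 - <<'E'
from h import *
for n in ["side","top"]:
    c=dict(np.load(n+"0.npz")); print(n,pose(c)[1])
    for nm,r in (("green",GREEN),("orange",ORANGE),("tan",((14,80,100),(25,255,255))),("blue",((105,100,40),(125,255,255)))):
        for m,s,ce in blobs(mask(c,*r)):
            v,u=np.nonzero(m); P=depth(c,np.c_[u,v]); P=P[c["z_map"][v,u]>0]
            if len(P)==0: continue
            rect=cv2.minAreaRect(P[:,:2].astype(np.float32))
            print(nm,s[4],ce.round(),P.mean(0).round(),np.percentile(P[:,2],[5,50,95]).round(1),[np.round(x,2) for x in rect])
E
```

```text
side [1089.78008448 -243.38386316  786.69183749]
green 101 [361. 134.] [486. 433.  41.] [38.5 40.5 52.2] [array([490.47, 427.64]), array([28.37, 64.17]), np.float64(56.39)]
green 1094 [291. 271.] [697.  62.  40.] [18.4 40.3 53.7] [array([693.92,  66.76]), array([70.27, 71.04]), np.float64(59.08)]
tan 938 [301. 152.] [446. 281.  35.] [ 6.7 42.3 48.7] [array([421.29, 296.51]), array([ 74.84, 104.75]), np.float64(60.66)]
tan 1366 [335. 185.] [572. 278.  31.] [ 5.7 33.4 48.6] [array([555.28, 278.62]), array([122.47,  94.53]), np.float64(15.91)]
top [ 423.38524587  160.0540749  1103.79876296]
green 960 [328. 143.] [691.  71.  40.] [35.3 39.5 48.6] [array([690.99,  70.4 ]), array([72.63, 69.13]), np.float64(57.78)]
green 987 [178. 233.] [481. 417.  41.] [36.2 40.  51.7] [array([480.26, 416.43]), array([74.07, 71.32]), np.float64(55.2)]
tan 373 [239. 190.] [579. 275.  50.] [21.3 45.8 50.4] [array([561.63, 266.95]), array([125.16,  75.25]), np.float64(46.66)]
tan 1278 [228. 261.] [417. 300.  43.] [38.3 43.9 48.5] [array([416.89, 303.27]), array([ 78.77, 111.25]), np.float64(61.08)]
blue 94 [281. 258.] [424. 180.  17.] [ 9.3 12.6 16.3] [array([424.67, 179.25]), array([18.32, 29.39]), np.float64(18.2)]
```

Run:
```python
import rig
print([ (n,getattr(rig,n)) for n in dir(rig) if n[0]!='_' and not callable(getattr(rig,n))])
```

```text
[('grip_depth', 18.700000000000003)]
```

>>> {"api": "servo_tool", "payload": {
  "commands": [
    [-1, [-0.03, -0.014, 0], [0, 0, 0.4]],
    [-1, [-0.03, -0.014, 0], [0, 0, 0.4]],
    [-1, [-0.03, -0.014, 0], [0, 0, 0]],
    [-1, [-0.03, -0.014, 0], [0, 0, 0]],
    [-1, [0, 0, 0], [0, 0, 0]]
  ]
}}

```text
time_s: 0.52
eef_pos: [299.2, 370.6, 231.1]
ee_rot: [0.0, 0.253, 0.967, -0.001]
force: [-0.5, -0.2, -0.7]
grip_width: 1.0
grip_force: 0.0
```

Run:
```python
from rig import *
from h import *
st=sense(); print(st["time_s"],st["eef_pos"],st["ee_rot"],st["joints"])
c=capture("wrist"); np.savez("w1.npz",**c,eef_pos=st["eef_pos"],ee_rot=st["ee_rot"]); cv2.imwrite("pics/w1.png",c["pixels"][:,:,::-1]); print(c["T_tool_cam"])
```

```text
0.5167 [299.24549891 370.57260061 231.05583492] [ 2.93935677e-04  2.53063142e-01  9.67449476e-01 -6.86578407e-04] [ 6.45549369e-01  2.06122190e-01  1.63720014e+00 -1.36311787e-03
  1.29898260e+00 -4.13190070e-01]
[[-4.16388161e-04 -9.52751659e-01 -3.03750066e-01  7.75126754e+01]
 [ 9.99999850e-01 -2.88227129e-04 -4.66762771e-04 -9.13451847e-01]
 [ 3.57159995e-04 -3.03750215e-01  9.52751636e-01 -1.42622743e+02]
 [ 0.00000000e+00  0.00000000e+00  0.00000000e+00  1.00000000e+00]]
```

View pics/w1.png

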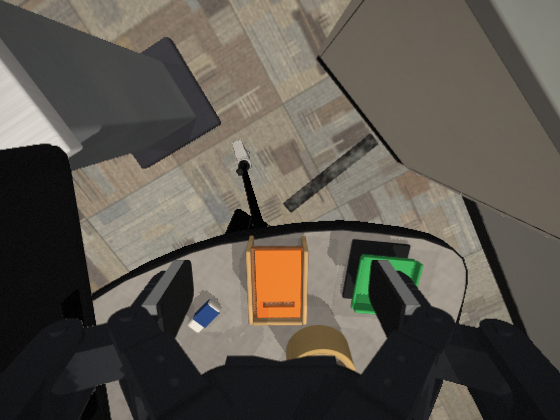

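The wrist view shows the guide in the tray spanning about (253–307, 240–325). The window is at (278,304), towards the rear wall at the image bottom, and the open front faces the image top. The target stand is at (390,282) with its black foot showing at the top, so I still need to work out which side the stop is on.

Run:
```python
from h import *
def prof(c,st,xc,yc,ang,nm):
    v,u=np.mgrid[0:420,0:560]; uv=np.c_[u.ravel(),v.ravel()]; P=depth(c,uv,st); ok=c["z_map"].ravel()>0
    a=np.radians(ang); L=(P[:,:2]-[xc,yc])@np.array([[np.cos(a),-np.sin(a)],[np.sin(a),np.cos(a)]])
    print(nm)
    for y0 in range(-45,46,10):
        row=[]
        for x0 in range(-60,61,6):
            s=ok&(abs(L[:,0]-x0)<3)&(abs(L[:,1]-y0)<5)&(P[:,2]<100); row.append("%4d"%np.median(P[s,2]) if s.sum() else "  --")
        print(y0," ".join(row))
w=dict(np.load("w1.npz")); t=dict(np.load("top0.npz"))
prof(w,w,481,417,-32,"wrist"); prof(t,None,481,417,-32,"top")
im=cv2.resize(t["pixels"][205:300,140:270,::-1],None,fx=6,fy=6,interpolation=cv2.INTER_CUBIC)[:570]
w2=cv2.resize(w["pixels"][225:340,220:440,::-1],None,fx=3.5,fy=3.5,interpolation=cv2.INTER_CUBIC); cv2.imwrite("pics/cropw.png",w2)
```

```text
wrist
-45  -10    0    0    0    0    0    0    0    0    0    0    0    0    0    0    0    0    0    0    0    0
-35   -9    0    0    4    7    6    6    6    7    6   38    6    7    7   39   46    5    5    0    0    0
-25  -10    0    0    4   34    7   39   39   40   39   39   39   40   39   40   48 -446 -446 -897    0    0
-15   -9    0    0    4    7    6    5 -903 -898 -896 -896 -899 -901   39   39   49 -900 -902 -900 -902 -895
-5   -8    0    0    4    7    6    5 -900 -899 -895 -898 -897 -899 -901 -897 -898 -899 -898 -898 -900 -898
5   -9    0    0    2   34    6    6 -900 -900 -898 -898 -900 -897 -899 -901 -899 -902 -898 -897 -900 -901
15  -12   -1    0    0   34   23   39 -897 -901 -901 -899 -898 -900 -899 -897 -902 -897 -898 -898 -899 -895
25 -895   -7    0    0    7   39   39   40 -896 -898 -899 -898 -898 -900 -900 -902 -900 -898 -900 -899 -897
35 -898   -7    0    0    6   40   41   43   44   46 -899 -898 -898 -899 -899 -901 -898 -901 -894 -893 -889
45 -901   -9    0    0    0    0    0    0 -900 -898 -899 -897 -901 -901 -901 -898 -899 -901 -890 -890 -889
top
-45   -
[... 375 characters left out ...]
 40   39   38   38   40   51    5    5    0   -1    0
-5   -3    0    0    1   39   40   38   38   39   38   40   39   39   38   39   51    8    6    1    0   -1
5   --   -1   -1    1   39   39   38   39   39   39   39   39   40   39   38   42    9    5    2    0    0
15   --   -1   -1    2   38   38   39   38   39   40   38   40   40   39   39   45   22    4    5    0    0
25   --   -1    0    0   40   38   40   40   39   39   39   39   40   38   39   39   36    5    3    0   -1
35   --   -2    0    0   40   41   41   44   41   41   44   44   42   44   42   45    6    5    3    0    0
45   --   -2   -1   -1   48   47   48   46   44   --   --   --   --   --   --   --    0   -1   -1   -1    0
```

View pics/cropw.png

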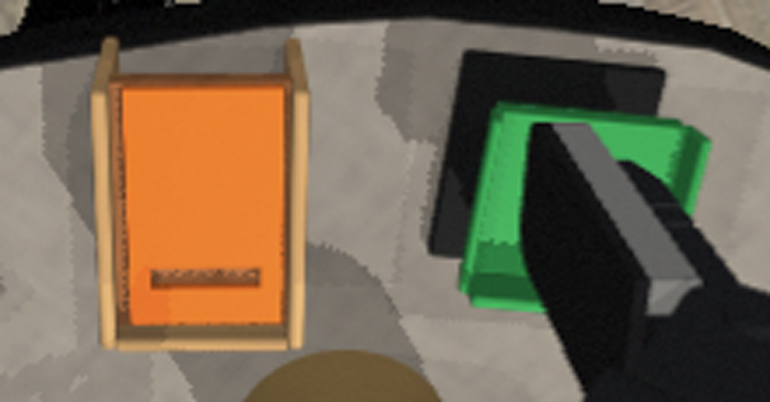

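The crop shows the window end at the tray's rear (crop (205,278)). The stand's raised stop is on the same lower side, and depth puts it at local x of about +30 mm, 50 mm high. Next I'll fit the guide and stand.

```bash
cat > fit.py <<'E'
from h import *
def guide(c,st,z=44,verbose=True):
    b=max(blobs(mask(c,(4,170,120),(15,255,255))),key=lambda b:b[1][4])
    v,u=np.nonzero(b[0]); P=plane(c,np.c_[u,v],z,st); D=depth(c,np.c_[u,v],st)
    r=cv2.minAreaRect(P[:,:2].astype(np.float32)); B=cv2.boxPoints(r)
    (w,h),a=r[1],r[2]; ax=a if w>h else a+90
    ax=(ax+90)%180-90
    print("guide ctr",np.round(r[0],1),"size",np.round(r[1],1),"axis deg",round(ax,1),"z depth",np.median(D[:,2]).round(1)); return np.array(r[0]),ax
E
python3 - <<'E'
from fit import *
w=dict(np.load("w1.npz")); t=dict(np.load("top0.npz")); s=dict(np.load("side0.npz"))
for c,st in ((w,w),(t,None),(s,None)): guide(c,st)
# stand: stop plane points / floor from top depth
v,u=np.mgrid[215:260,155:205]; uv=np.c_[u.ravel(),v.ravel()]; P=depth(t,uv); g=mask(t,*GREEN)[uv[:,1],uv[:,0]]>0
P=P[g]; 
st=P[P[:,2]>48.5]; fl=P[(P[:,2]>36)&(P[:,2]<43)]
print("floor z",np.median(fl[:,2]),"stop pts",len(st),st.mean(0),cv2.fitLine(st[:,:2].astype(np.float32),cv2.DIST_HUBER,0,.01,.01).ravel())
print(cv2.minAreaRect(P[:,:2].astype(np.float32)))
q=w["ee_rot"];M=R.from_quat([q[1],q[2],q[3],q[0]]).as_matrix();print(np.degrees(np.arctan2(M[1,1],M[0,1])))
E
```

```text
guide ctr [412.3 301.9] size [56.9 96.9] axis deg -29.0 z depth 44.2Traceback (most recent call last):
  File "<stdin>", line 3, in <module>
  File "fit.py", line 3, in guide
    b=max(blobs(mask(c,(4,170,120),(15,255,255))),key=lambda b:b[1][4])
ValueError: max() iterable argument is empty
```

>>> {"api": "servo_tool", "payload": {
  "commands": [
    [1, [-0.03, -0.001, 0.02], [0, 0, 0]],
    [1, [-0.03, -0.001, 0.03], [0, 0, 0]],
    [1, [-0.03, -0.001, 0.03], [0, 0, 0]],
    [1, [-0.026, -0.001, 0.03], [0, 0, 0]],
    [1, [-0.01, 0, 0.03], [0, 0, 0]],
    [1, [0, 0, 0.015], [0, 0, 0]],
    [1, [0, 0, 0.005], [0, 0, 0]],
    [1, [0, 0, 0], [0, 0, 0]]
  ],
  "squeeze": 20
}}

```text
time_s: 1.23
eef_pos: [403.2, 310.1, 71.4]
ee_rot: [-0.001, 0.251, 0.968, -0.001]
force: [-0.0, -0.2, 0.2]
grip_width: -0.002
grip_force: 0.0
```

Run:
```python
from rig import *
from fit import *
st=sense(); print(st["time_s"],st["eef_pos"],st["ee_rot"],st["joints"].round(2),st["grip_width"],st["force"])
c=capture("wrist"); np.savez("w2.npz",**c,eef_pos=st["eef_pos"],ee_rot=st["ee_rot"]); cv2.imwrite("pics/w2.png",c["pixels"][:,:,::-1])
```

```text
1.2333 [403.19873039 310.08600864  71.41294957] [-9.91005599e-04  2.50747381e-01  9.68051806e-01 -6.85090232e-04] [ 0.42  0.47  1.73  0.    0.94 -0.64] -0.0019009348742746257 [-0.00069546 -0.17036448  0.17062702]
```

View pics/w2.png

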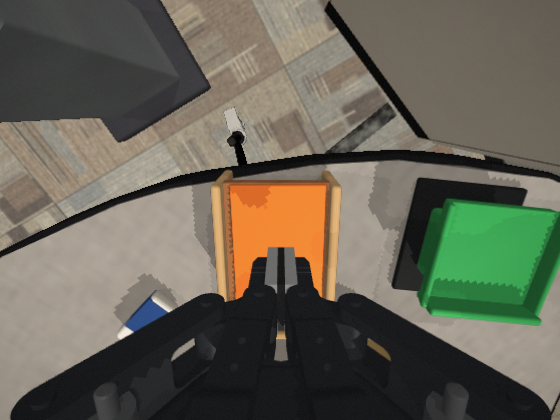

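The view shows the shut fingertips at (280,255), centred over the guide (columns 232–328). The whole stand is visible, at columns 420–560 and rows 200–323, with its stop at rows 300–322. I'll fit the stand from this view and move down to the guide.

```bash
cat > stand.py <<'E'
from h import *
def stand(c,st,g):
    v,u=np.nonzero(g); P=depth(c,np.c_[u,v],st); P=P[(P[:,2]>30)&(P[:,2]<62)]
    fl=P[(P[:,2]>37)&(P[:,2]<42.5)]; fz=np.median(fl[:,2])
    top=P[P[:,2]>50.5]; vx,vy,x0,y0=cv2.fitLine(top[:,:2].astype(np.float32),cv2.DIST_HUBER,0,.01,.01).ravel()
    a=np.degrees(np.arctan2(vy,vx))%180-90    # stand x axis
    A=np.radians(a); E=np.array([[np.cos(A),-np.sin(A)],[np.sin(A),np.cos(A)]])
    L=P[:,:2]@E; T=top[:,:2]@E; F=fl[:,:2]@E
    print("floor z",fz.round(1),"axis",a.round(2),"stop top x pct",np.percentile(T[:,0],[2,10,50,90,98]).round(1),"y",np.percentile(T[:,1],[1,99]).round(1))
    print("all x",np.percentile(L[:,0],[.5,99.5]).round(1),"y",np.percentile(L[:,1],[.5,99.5]).round(1),"floor x",np.percentile(F[:,0],[1,99]).round(1),"y",np.percentile(F[:,1],[1,99]).round(1))
    r=cv2.minAreaRect(P[P[:,2]>38][:,:2].astype(np.float32)); print("rect",r)
    return a,E,L,P
E
python3 - <<'E'
from stand import *
c=dict(np.load("w2.npz")); b=max(blobs(mask(c,*GREEN)),key=lambda b:b[1][4]); print(b[1]); stand(c,c,b[0])
t=dict(np.load("top0.npz")); b=min(blobs(mask(t,*GREEN),300),key=lambda b:b[2][0]); stand(t,None,b[0])
E
```

```text
[  417   199   143   126 15033]
floor z 40.1 axis -35.19 stop top x pct [181.1 181.6 182.8 185.3 186. ] y [582.1 650. ]
all x [115.8 185.4] y [578.6 653.1] floor x [116.  181.8] y [580.  650.3]
rect ((478.9010009765625, 417.01025390625), (77.69160461425781, 71.2401123046875), 55.250328063964844)
floor z 39.7 axis -34.39 stop top x pct [135.8 192.2 194.  196.2 196.7] y [579.6 645.7]
all x [126.2 196.7] y [578.5 651.7] floor x [126.6 190.3] y [584.6 650.7]
rect ((480.50787353515625, 416.2629089355469), (74.06879425048828, 70.72320556640625), 55.19877243041992)
```

>>> {"api": "servo_tool", "payload": {
  "commands": [
    [1, [-0.006, 0, 0.01], [0, 0, 0]],
    [1, [0, 0, 0.01], [0, 0, 0]],
    [1, [0, 0, 0.003], [0, 0, 0]],
    [1, [0, 0, 0], [0, 0, 0]]
  ]
}}

```text
time_s: 1.62
eef_pos: [408.8, 306.6, 48.6]
ee_rot: [-0.001, 0.251, 0.968, -0.0]
force: [-0.2, 0.4, -0.4]
grip_width: 0.001
grip_force: 0.0
```

>>> {"api": "servo_tool", "payload": {
  "commands": [
    [1, [0, 0, 0.002], [0, 0, 0]],
    [1, [0, 0, 0.001], [0, 0, 0]],
    [1, [0, 0, 0.0005], [0, 0, 0]],
    [1, [0, 0, 0], [0, 0, 0]]
  ]
}}

```text
time_s: 1.95
eef_pos: [409.3, 306.8, 46.0]
ee_rot: [0.0, 0.251, 0.968, 0.0]
force: [-0.2, 0.8, -0.4]
grip_width: 0.002
grip_force: 0.0
```

>>> {"api": "servo_tool", "payload": {
  "commands": [
    [1, [0, 0, 0.0007], [0, 0, 0]],
    [1, [0, 0, 0], [0, 0, 0]]
  ]
}}

```text
time_s: 2.12
eef_pos: [409.3, 306.8, 45.2]
ee_rot: [0.0, 0.251, 0.968, 0.0]
force: [-0.2, -1.3, 0.7]
grip_width: -0.0
grip_force: 0.0
```

>>> {"api": "servo_tool", "payload": {
  "commands": [
    [1, [0, 0, 0.0007], [0, 0, 0]],
    [1, [0, 0, 0], [0, 0, 0]]
  ]
}}

```text
time_s: 2.28
eef_pos: [409.3, 306.7, 44.4]
ee_rot: [-0.0, 0.251, 0.968, -0.0]
force: [-0.2, -0.8, 0.5]
grip_width: -0.004
grip_force: 0.0
```

>>> {"api": "servo_tool", "payload": {
  "commands": [
    [1, [0, 0, 0.0005], [0, 0, 0]],
    [1, [0, 0, 0], [0, 0, 0]]
  ]
}}

```text
time_s: 2.45
eef_pos: [409.4, 306.8, 44.1]
ee_rot: [0.0, 0.251, 0.968, 0.0]
force: [-0.8, -0.3, 1.3]
grip_width: -0.002
grip_force: 0.8
```

Contact is near z = 44. I'll go on in small steps.

>>> {"api": "servo_tool", "payload": {
  "commands": [
    [1, [0, 0, 0.0005], [0, 0, 0]],
    [1, [0, 0, 0], [0, 0, 0]]
  ]
}}

```text
time_s: 2.62
eef_pos: [409.4, 306.8, 44.1]
ee_rot: [0.0, 0.251, 0.968, 0.0]
force: [-1.6, -0.9, 7.9]
grip_width: -0.0
grip_force: 3.8
```

>>> {"api": "servo_tool", "payload": {
  "commands": [
    [1, [0, 0, 0.0004], [0, 0, 0]],
    [1, [0, 0, 0], [0, 0, 0]]
  ]
}}

```text
time_s: 2.78
eef_pos: [409.4, 306.8, 44.0]
ee_rot: [0.0, 0.251, 0.968, 0.0]
force: [-3.2, -2.0, 12.2]
grip_width: -0.001
grip_force: 6.0
```

>>> {"api": "servo_tool", "payload": {
  "commands": [
    [1, [0, 0, -0.0004], [0, 0, 0]],
    [1, [0.001, 0, 0], [0, 0, 0]],
    [1, [0.002, 0, 0], [0, 0, 0]],
    [1, [0, 0, 0], [0, 0, 0]]
  ]
}}

```text
time_s: 3.12
eef_pos: [407.4, 308.4, 44.0]
ee_rot: [0.001, 0.251, 0.968, 0.001]
force: [2.5, -1.9, 6.6]
grip_width: -0.001
grip_force: 3.1
```

>>> {"api": "servo_tool", "payload": {
  "commands": [
    [1, [0.002, 0, 0], [0, 0, 0]],
    [1, [0.002, 0, 0], [0, 0, 0]],
    [1, [0.002, 0, 0], [0, 0, 0]],
    [1, [0.002, 0, 0], [0, 0, 0]],
    [1, [0.002, 0, 0], [0, 0, 0]],
    [1, [0, 0, 0], [0, 0, 0]]
  ]
}}

```text
time_s: 3.62
eef_pos: [398.6, 313.5, 44.1]
ee_rot: [0.001, 0.251, 0.968, 0.001]
force: [2.4, -1.1, 6.8]
grip_width: -0.001
grip_force: 3.0
```

Run:
```python
from rig import *
from fit import *
st=sense(); print(st["eef_pos"],st["force"])
c=capture("wrist"); np.savez("w3.npz",**c,eef_pos=st["eef_pos"],ee_rot=st["ee_rot"])
def edges(c):
    b=max(blobs(mask(c,(4,170,120),(15,255,255))),key=lambda b:b[1][4])[0]; v,u=np.nonzero(b); P=plane(c,np.c_[u,v],44,c)
    a=np.radians(-29); e=np.array([np.cos(a),np.sin(a)]); x=P[:,:2]@e; print("guide front x",np.percentile(x,.3))
for n in ("w1","w2","w3"): edges(dict(np.load(n+".npz")))
```

```text
[398.63314197 313.46016085  44.06003797] [ 2.37403784 -1.11731946  6.77337942]
guide front x 165.82173482667716
guide front x 166.70160644646634
guide front x 154.29828496424406
```

>>> {"api": "servo_tool", "payload": {
  "commands": [
    [1, [0.002, 0, 0], [0, 0, 0]],
    [1, [0.002, 0, 0], [0, 0, 0]],
    [1, [0.002, 0, 0], [0, 0, 0]],
    [1, [0.002, 0, 0], [0, 0, 0]],
    [1, [0.002, 0, 0], [0, 0, 0]],
    [1, [0, 0, 0], [0, 0, 0]]
  ]
}}

```text
time_s: 4.17
eef_pos: [389.9, 318.3, 44.1]
ee_rot: [0.001, 0.251, 0.968, 0.001]
force: [1.7, -0.9, 5.6]
grip_width: 0.0
grip_force: 3.0
```

>>> {"api": "servo_tool", "payload": {
  "commands": [
    [1, [0.002, 0, 0], [0, 0, 0]],
    [1, [0.002, 0, 0], [0, 0, 0]],
    [1, [0.002, 0, 0], [0, 0, 0]],
    [1, [0.002, 0, 0], [0, 0, 0]],
    [1, [0.002, 0, 0], [0, 0, 0]],
    [1, [0, 0, 0], [0, 0, 0]],
    [1, [0, 0, 0], [0, 0, 0]],
    [1, [0, 0, 0], [0, 0, 0]]
  ]
}}

```text
time_s: 4.83
eef_pos: [381.1, 323.2, 44.1]
ee_rot: [0.001, 0.251, 0.968, 0.001]
force: [2.1, -0.5, 6.1]
grip_width: -0.0
grip_force: 3.1
```

>>> {"api": "servo_tool", "payload": {
  "commands": [
    [1, [0, 0, -0.001], [0, 0, 0]],
    [1, [0, 0, -0.02], [0, 0, 0]],
    [1, [0, 0, -0.03], [0, 0, 0]],
    [-1, [0.03, 0, -0.03], [0, 0, 0]],
    [-1, [0.03, 0, 0], [0, 0, 0]],
    [-1, [0, 0, 0], [0, 0, 0]],
    [-1, [0, 0, 0], [0, 0, 0]]
  ]
}}

```text
time_s: 5.42
eef_pos: [327.4, 352.1, 123.9]
ee_rot: [-0.0, 0.25, 0.968, -0.0]
force: [0.7, -0.5, -0.1]
grip_width: 0.565
grip_force: 0.0
```

Run:
```python
from rig import *
from fit import *
st=sense(); print(st["time_s"],st["eef_pos"],st["force"],st["joints"].round(2))
c=capture("wrist"); np.savez("w4.npz",**c,eef_pos=st["eef_pos"],ee_rot=st["ee_rot"]); cv2.imwrite("pics/w4.png",c["pixels"][:,:,::-1])
guide(c,st)
```

```text
5.4167 [327.35868284 352.11240481 123.89317101] [ 0.67613503 -0.48439696 -0.13296623] [ 0.58  0.34  1.77  0.    1.04 -0.49]
guide ctr [384.3 318.3] size [56.7 96.2] axis deg -29.0 z depth 44.1
```

View pics/w4.png

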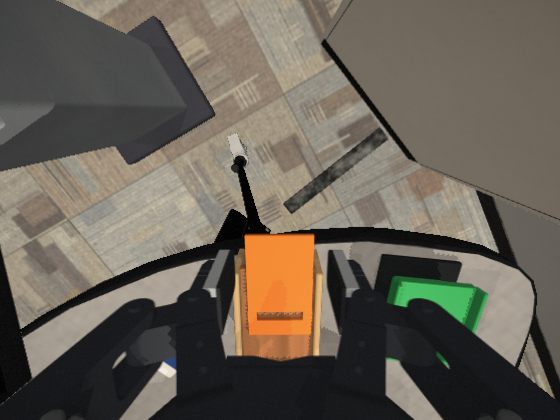

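The guide has moved 32.4 mm and lies flat (top at 44.1 mm), with its front end at (280,235), overhanging. I'll grip its side edges at the overhang with the tool pointing down.

>>> {"api": "servo_tool", "payload": {
  "commands": [
    [-1, [-0.015, -0.002, 0], [0, 0, 0]],
    [-1, [-0.015, 0, 0.01], [0, 0, 0]],
    [-1, [0, 0, 0.015], [0, 0, 0]],
    [-1, [0, 0, 0.015], [0, 0, 0]],
    [-1, [0, 0, 0.015], [0, 0, 0]],
    [-1, [0, 0, 0.01], [0, 0, 0]],
    [-1, [0, 0, 0], [0, 0, 0]]
  ]
}}

```text
time_s: 6.05
eef_pos: [353.2, 334.3, 56.8]
ee_rot: [-0.002, 0.252, 0.968, -0.002]
force: [-0.4, 0.5, -0.6]
grip_width: 1.002
grip_force: 0.0
```

Run:
```python
from rig import *
from fit import *
st=sense(); print(st["time_s"],st["eef_pos"],st["force"],st["grip_width"])
c=capture("wrist"); np.savez("w5.npz",**c,eef_pos=st["eef_pos"],ee_rot=st["ee_rot"]); cv2.imwrite("pics/w5.png",c["pixels"][:,:,::-1])
guide(c,st)
```

```text
6.05 [353.21530962 334.33659803  56.76263305] [-0.36349704  0.52221975 -0.58863643] 1.001915528266896
guide ctr [381.7 319.7] size [56.5 90.3] axis deg -28.9 z depth 44.1
```

View pics/w5.png

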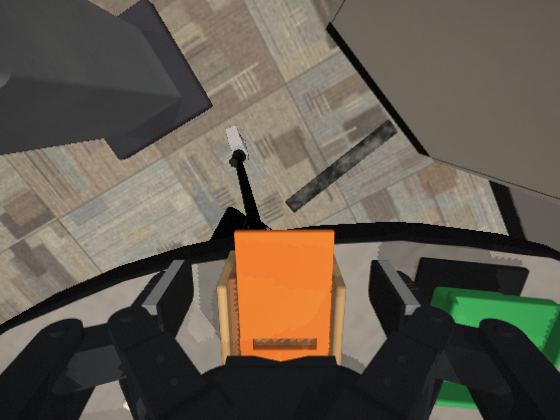

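The guide's front edge is at row 231 (columns 235–334) and lies between the open pads at columns 190 and 370. I'll shift 1 mm and go down.

>>> {"api": "servo_tool", "payload": {
  "commands": [
    [-1, [0.001, 0.001, 0.01], [0, 0, 0]],
    [-1, [0, 0, 0.01], [0, 0, 0]],
    [-1, [0, 0, 0.01], [0, 0, 0]],
    [-1, [0, 0, 0.008], [0, 0, 0]],
    [-1, [0, 0, 0], [0, 0, 0]],
    [-0.1, [0, 0, 0], [0, 0, 0]],
    [0.1, [0, 0, 0], [0, 0, 0]],
    [0.1, [0, 0, 0], [0, 0, 0]]
  ],
  "squeeze": 30
}}

```text
time_s: 6.77
eef_pos: [353.6, 336.9, 21.4]
ee_rot: [0.0, 0.251, 0.968, 0.0]
force: [-0.9, -0.1, 3.0]
grip_width: 0.643
grip_force: 31.1
```

>>> {"api": "servo_tool", "payload": {
  "commands": [
    [0.5, [0, 0, 0], [0, 0, 0]],
    [1, [0, 0, 0], [0, 0, 0]],
    [1, [0, 0, 0], [0, 0, 0]],
    [1, [0, 0, 0], [0, 0, 0]],
    [1, [0, 0, 0], [0, 0, 0]]
  ],
  "squeeze": 30
}}

```text
time_s: 7.18
eef_pos: [353.6, 336.9, 21.2]
ee_rot: [0.0, 0.251, 0.968, 0.0]
force: [-0.8, 0.8, 3.9]
grip_width: 0.644
grip_force: 31.4
```

>>> {"api": "servo_tool", "payload": {
  "commands": [
    [1, [0, 0, -0.003], [0, 0, 0]],
    [1, [0, 0, -0.007], [0, 0, 0]],
    [1, [0, 0, -0.01], [0, 0, 0]],
    [1, [0, 0, -0.015], [0, 0, 0]],
    [1, [0, 0, -0.015], [0, 0, 0]],
    [1, [0, 0, -0.01], [0, 0, 0]],
    [1, [0, 0, 0], [0, 0, 0]],
    [1, [0, 0, 0], [0, 0, 0]]
  ]
}}

```text
time_s: 7.85
eef_pos: [353.4, 336.8, 81.3]
ee_rot: [0.0, 0.251, 0.968, 0.0]
force: [0.4, -0.3, -0.9]
grip_width: 0.646
grip_force: 31.8
```

Run:
```python
from rig import *
from fit import *
st=sense(); print(st["time_s"],st["eef_pos"],st["force"],st["grip_width"],st["grip_force"])
c=capture("wrist"); np.savez("w6.npz",**c,eef_pos=st["eef_pos"],ee_rot=st["ee_rot"]); cv2.imwrite("pics/w6.png",c["pixels"][:,:,::-1])
guide(c,st,st["eef_pos"][2]+22.8)
b=max(blobs(mask(c,(4,170,120),(15,255,255))),key=lambda b:b[1][4]); v,u=np.nonzero(b[0]); D=depth(c,np.c_[u,v],st); D=D[abs(D[:,2]-np.median(D[:,2]))<8]
a=np.radians(-29); X=D[:,:2]@[np.cos(a),np.sin(a)]; Y=D[:,:2]@[-np.sin(a),np.cos(a)]
A=np.c_[X-X.mean(),Y-Y.mean(),np.ones(len(X))]; print("slope x,y, z",np.linalg.lstsq(A,D[:,2],rcond=None)[0])
e=np.array([[np.cos(a),-np.sin(a)],[np.sin(a),np.cos(a)]]); print("front x, y range", np.percentile(X,[.5,99.5]),np.percentile(Y,[.5,99.5]),"tcp",st["eef_pos"][:2]@e)
```

```text
7.85 [353.43810873 336.77335079  81.29181969] [ 0.42534002 -0.3301398  -0.93484647] 0.646178599358694 31.798680424690247
guide ctr [365.5 328.8] size [55.3 55.1] axis deg 60.8 z depth 103.7
slope x,y, z [8.26424922e-03 4.84408123e-04 1.03634954e+02]
front x, y range [134.27072793 186.00889399] [437.44335873 492.10219924] tcp [145.85297485 465.89880471]
```

View pics/w6.png

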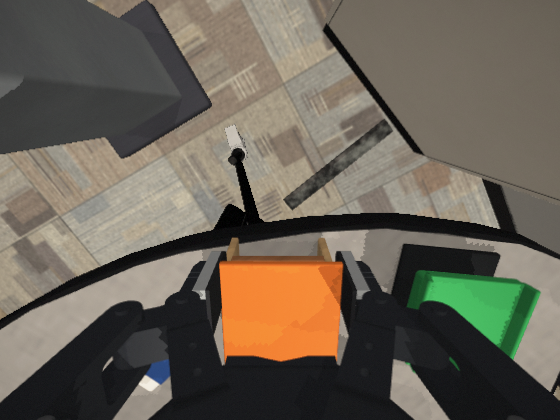

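The guide is held flat between the pads (columns 220–343, slope 0.008), clear of the tray. I'll carry it to just in front of the stand.

>>> {"api": "servo_tool", "payload": {
  "commands": [
    [1, [0.001, 0.01, 0], [0, 0, 0]],
    [1, [0.001, 0.02, 0], [0, 0, 0]],
    [1, [0.001, 0.025, 0], [0, 0, 0]],
    [1, [0.001, 0.025, 0], [0, 0, 0]],
    [1, [0.001, 0.025, 0], [0, 0, 0]],
    [1, [0.001, 0.02, 0], [0, 0, 0]],
    [1, [0.001, 0.013, 0], [0, 0, 0]],
    [1, [0, 0, 0], [0, 0, 0.5]],
    [1, [0, 0, 0], [0, 0, 0.5]],
    [1, [0, 0, 0], [0, 0, 0]]
  ]
}}

```text
time_s: 8.73
eef_pos: [413.9, 460.5, 79.5]
ee_rot: [-0.001, 0.302, 0.953, -0.001]
force: [-0.4, 0.8, -0.2]
grip_width: 0.646
grip_force: 31.9
```

Run:
```python
from rig import *
from stand import *
st=sense(); print(st["time_s"],st["eef_pos"],st["ee_rot"],st["force"],st["grip_width"],st["joints"].round(2))
c=capture("wrist"); np.savez("w7.npz",**c,eef_pos=st["eef_pos"],ee_rot=st["ee_rot"])
t=capture("top"); np.savez("t7.npz",**t)
g=c["pixels"][:,:,::-1]; h=t["pixels"][190:300,120:270,::-1]
cv2.imwrite("pics/c7.png",np.vstack([cv2.resize(g[200:],(800,314)),np.pad(cv2.resize(h,(390,286)),((0,0),(0,410),(0,0)))]))
e=np.array([.819,-.574]);n=np.array([.574,.819]); p=st["eef_pos"][:2]; print("tcp along,across",p@e,p@n,"stop",np.array([504.5,398.8])@e,np.array([504.5,398.8])@n)
```

```text
8.7333 [413.88866303 460.50000193  79.49383005] [-6.66970830e-04  3.02191983e-01  9.53246374e-01 -9.54351506e-04] [-0.41687446  0.84357201 -0.15168939] 0.6457498031502455 [ 0.65  0.66  1.37 -0.    1.11 -0.31]
tcp along,across 74.64781391599088 614.7215941628599 stop 184.2743 616.2002
```

View pics/c7.png

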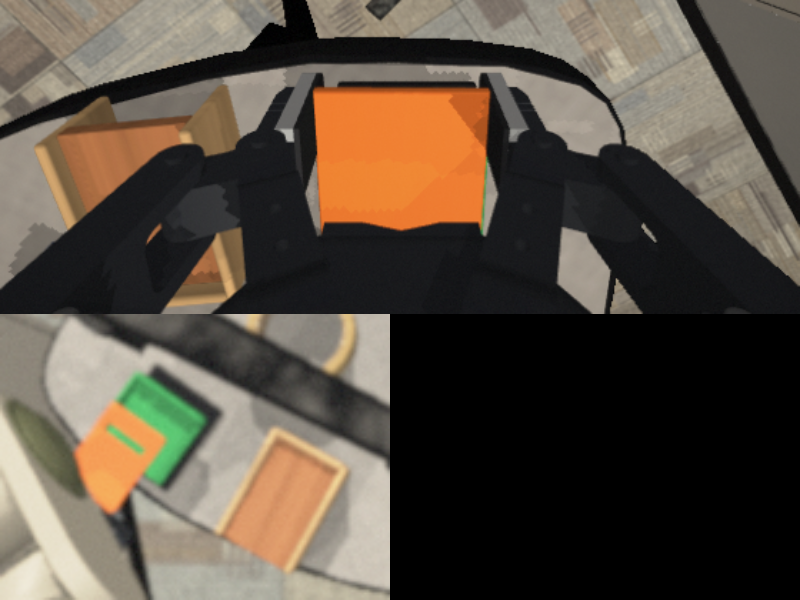

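The bottom-left (top view) inset shows the guide, window end leading, entering over the stand in line with its axis. I'll lower it to just above the cheeks and check the alignment.

>>> {"api": "servo_tool", "payload": {
  "commands": [
    [1, [0, 0.0015, 0.01], [0, 0, 0]],
    [1, [0, 0, 0.015], [0, 0, 0]],
    [1, [0, 0, 0.014], [0, 0, 0]],
    [1, [0, 0, 0.003], [0, 0, 0]],
    [1, [0, 0, 0], [0, 0, 0]],
    [1, [0, 0, 0], [0, 0, 0]]
  ]
}}

```text
time_s: 9.33
eef_pos: [415.4, 462.0, 39.1]
ee_rot: [0.0, 0.301, 0.954, 0.0]
force: [0.2, 0.2, 0.2]
grip_width: 0.641
grip_force: 31.9
```

```bash
cat > rel.py <<'E'
from rig import *
from h import *
def rel(zg):
    st=sense(); p=st["eef_pos"]; t=capture("top"); np.savez("tlast.npz",**t)
    e=np.array([.819,-.574]);n=np.array([.574,.819])
    print(st["time_s"],p,st["force"],"tcp",p[:2]@e,p[:2]@n)
    m=mask(t,(4,150,120),(17,255,255)); b=[x for x in blobs(m,150) if x[2][0]<205]; b=max(b,key=lambda b:b[1][4])[0]
    v,u=np.nonzero(b); P=plane(t,np.c_[u,v],zg); X=P[:,:2]@e;Y=P[:,:2]@n
    s=X>np.percentile(X,99.5)-40
    print("guide back",np.percentile(X,99),"y",np.percentile(Y[s],[1,99]),np.mean(np.percentile(Y[s],[1,99])), "z",np.median(depth(t,np.c_[u,v])[:,2]))
    g=min(blobs(mask(t,*GREEN),60),key=lambda b:b[2][0]); print(g[1])
    G=mask(t,*GREEN)>0; G[:,215:]=False; v,u=np.nonzero(G); D=depth(t,np.c_[u,v]); S=D[(D[:,2]>49)&(D[:,2]<58)]; X=S[:,:2]@e;Y=S[:,:2]@n
    print("stop top x",np.percentile(X,[5,25,50,75,95]).round(1),len(S)); A=D[(D[:,2]>37)&(D[:,2]<58)]; Y=A[:,:2]@n; print("stand y",np.percentile(Y,[1,99]),np.mean(np.percentile(Y,[1,99])))
E
python3 -c "
from rel import *
rel(59)"
```

```text
9.3333 [415.36104672 462.02017102  39.13084912] [0.1745259  0.24577477 0.1707058 ] tcp 74.98111910079525 616.8117608812042
guide back 158.79806979842124 y [590.62895223 646.62139345] 618.6251728437173 z 60.95951783135695
[166 214  33  41 461]
stop top x [153.8 185.3 186.8 188.3 189.8] 74
stand y [580.21942065 653.01679175] 616.6181061977007
```

>>> {"api": "servo_tool", "payload": {
  "commands": [
    [1, [-0.007, -0.001, 0], [0, 0, 0]],
    [1, [-0.007, 0, 0.004], [0, 0, 0]],
    [1, [0, 0, 0.004], [0, 0, 0]],
    [1, [0, 0, 0.004], [0, 0, 0]],
    [1, [0, 0, 0.003], [0, 0, 0]],
    [1, [0, 0, 0], [0, 0, 0]],
    [1, [0, 0, 0], [0, 0, 0]]
  ]
}}

```text
time_s: 9.97
eef_pos: [425.8, 453.1, 23.7]
ee_rot: [-0.0, 0.301, 0.954, -0.0]
force: [-0.9, 0.7, -0.8]
grip_width: 0.643
grip_force: 31.9
```

```bash
python3 -c "
from rel import *
rel(46)"
```

```text
9.9667 [425.84260036 453.12420569  23.67183959] [-0.88736434  0.74649792 -0.76347351] tcp 88.67179563165956 615.5423770694833
guide back 173.24998393856396 y [588.44982748 643.21197243] 615.8308999524612 z 45.62232667268256
[160 214  39  41 258]
stop top x [133.5 185.5 186.7 188.4 189.5] 68
stand y [580.26492472 653.79861192] 617.0317683192372
```

>>> {"api": "servo_tool", "payload": {
  "commands": [
    [1, [0, 0.0005, 0.001], [0, 0, 0]],
    [1, [0, 0, 0.0005], [0, 0, 0]],
    [1, [0, 0, 0], [0, 0, 0]],
    [1, [0, 0, 0], [0, 0, 0]]
  ]
}}

```text
time_s: 10.35
eef_pos: [426.3, 453.6, 22.5]
ee_rot: [0.0, 0.301, 0.954, 0.0]
force: [-0.1, 0.6, -0.8]
grip_width: 0.642
grip_force: 31.9
```

>>> {"api": "servo_tool", "payload": {
  "commands": [
    [1, [0, 0, 0.0005], [0, 0, 0]],
    [1, [0, 0, 0], [0, 0, 0]]
  ]
}}

```text
time_s: 10.52
eef_pos: [426.3, 453.5, 21.9]
ee_rot: [-0.0, 0.301, 0.954, -0.0]
force: [-0.3, 0.4, -0.6]
grip_width: 0.644
grip_force: 31.9
```

Now I'll push towards the stop in small steps, watching the force.

>>> {"api": "servo_tool", "payload": {
  "commands": [
    [1, [-0.002, 0, 0.0003], [0, 0, 0]],
    [1, [-0.002, 0, 0], [0, 0, 0]],
    [1, [-0.002, 0, 0], [0, 0, 0]],
    [1, [-0.001, 0, 0], [0, 0, 0]],
    [1, [0, 0, 0], [0, 0, 0]]
  ]
}}

```text
time_s: 10.93
eef_pos: [432.4, 449.3, 21.7]
ee_rot: [0.0, 0.302, 0.953, 0.0]
force: [-0.0, -0.1, 0.0]
grip_width: 0.642
grip_force: 31.9
```

>>> {"api": "servo_tool", "payload": {
  "commands": [
    [1, [-0.001, 0, 0], [0, 0, 0]],
    [1, [-0.001, 0, 0], [0, 0, 0]],
    [1, [0, 0, 0], [0, 0, 0]]
  ]
}}

```text
time_s: 11.18
eef_pos: [433.9, 448.2, 21.7]
ee_rot: [0.0, 0.301, 0.953, 0.0]
force: [-1.1, 0.3, 0.2]
grip_width: 0.647
grip_force: 31.9
```

>>> {"api": "servo_tool", "payload": {
  "commands": [
    [1, [-0.001, 0, 0], [0, 0, 0]],
    [1, [0, 0, 0], [0, 0, 0]]
  ]
}}

```text
time_s: 11.35
eef_pos: [434.3, 447.9, 21.7]
ee_rot: [-0.0, 0.301, 0.954, 0.0]
force: [-1.3, 0.9, -0.2]
grip_width: 0.641
grip_force: 31.9
```

>>> {"api": "servo_tool", "payload": {
  "commands": [
    [1, [-0.0007, 0, 0], [0, 0, 0]],
    [1, [0, 0, 0], [0, 0, 0]]
  ]
}}

```text
time_s: 11.52
eef_pos: [434.4, 447.8, 21.6]
ee_rot: [-0.001, 0.301, 0.954, 0.0]
force: [-4.3, 3.2, 1.6]
grip_width: 0.648
grip_force: 32.0
```

>>> {"api": "servo_tool", "payload": {
  "commands": [
    [1, [-0.0007, 0, 0], [0, 0, 0]],
    [1, [0, 0, 0], [0, 0, 0]]
  ]
}}

```text
time_s: 11.68
eef_pos: [434.3, 447.7, 21.6]
ee_rot: [-0.001, 0.301, 0.954, 0.0]
force: [-7.1, 4.9, 2.6]
grip_width: 0.643
grip_force: 32.0
```

```bash
python3 -c "
from rel import *
rel(44)"
```

```text
11.6833 [434.3496982  447.7448905   21.62120428] [-7.14896319  4.9100054   2.61440744] tcp 98.72683568329613 616.0197920882924
guide back 181.27979445156396 y [588.96501402 643.70822667] 616.3366203431624 z 43.79147589612876
[163 214  36  41 144]
stop top x [140.  186.  188.  189.1 189.7] 41
stand y [580.0921414  653.46685576] 616.7794985803632
```

Home against the stop at about 8.7 N. I'll ease off and release.

>>> {"api": "servo_tool", "payload": {
  "commands": [
    [1, [0.0009, 0, 0], [0, 0, 0]],
    [1, [0, 0, 0], [0, 0, 0]],
    [-0.45, [0, 0, 0], [0, 0, 0]],
    [-0.6, [0, 0, 0], [0, 0, 0]],
    [-0.8, [0, 0, 0], [0, 0, 0]],
    [-1, [0, 0, 0], [0, 0, 0]],
    [-1, [0, 0, 0], [0, 0, 0]],
    [-1, [0, 0, 0], [0, 0, 0]],
    [-1, [0, 0, 0], [0, 0, 0]]
  ]
}}

```text
time_s: 12.48
eef_pos: [435.0, 447.4, 21.6]
ee_rot: [0.0, 0.301, 0.953, -0.0]
force: [-0.2, 0.6, 0.6]
grip_width: 1.0
grip_force: 0.0
```

>>> {"api": "servo_tool", "payload": {
  "commands": [
    [-1, [0, 0, -0.005], [0, 0, 0]],
    [-1, [0, 0, -0.015], [0, 0, 0]],
    [-1, [0, 0, -0.03], [0, 0, 0]],
    [-1, [0, 0, -0.04], [0, 0, 0]],
    [-1, [0, 0, -0.02], [0, 0, 0]],
    [-1, [0.03, 0, 0], [0, 0, 0]],
    [-1, [0.03, 0, 0], [0, 0, 0]],
    [-1, [0, 0, 0], [0, 0, 0]],
    [-1, [0, 0, 0], [0, 0, 0]]
  ]
}}

```text
time_s: 13.23
eef_pos: [384.9, 482.6, 132.1]
ee_rot: [0.0, 0.3, 0.954, 0.0]
force: [0.9, -0.4, 0.6]
grip_width: 0.999
grip_force: 0.0
```

Run:
```python
from rel import *
from fit import guide
rel(44)
st=sense(); c=capture("wrist"); guide(c,st)
G=mask(c,*GREEN)>0; v,u=np.nonzero(G); D=depth(c,np.c_[u,v],st); e=np.array([.819,-.574]); S=D[(D[:,2]>50)&(D[:,2]<58)]; print("stop x",np.percentile(S[:,:2]@e,[2,10,50,90]))
t=dict(np.load("tlast.npz"))
cv2.imwrite("pics/c8.png",np.hstack([cv2.resize(c["pixels"][200:,:,::-1],(500,300)),cv2.resize(t["pixels"][200:290,130:220,::-1],(300,300))]))
```

```text
13.2333 [384.91879436 482.61794376 132.11343217] [ 0.8888627  -0.38556218  0.55834951] tcp 38.22579286419646 616.2074838983082
guide back 181.0170261192915 y [589.08973701 643.70857909] 616.3991580487387 z 43.38657519908793
[157 214  42  41 172]
stop top x [146.4 184.2 187.9 188.9 189.8] 43
stand y [579.90894793 654.11102268] 617.0099853057798
guide ctr [463.  426.2] size [55.7 95.9] axis deg -35.4 z depth 44.1
stop x [182.22821456 182.30286213 182.91442869 183.52507008]
```

View pics/c8.png

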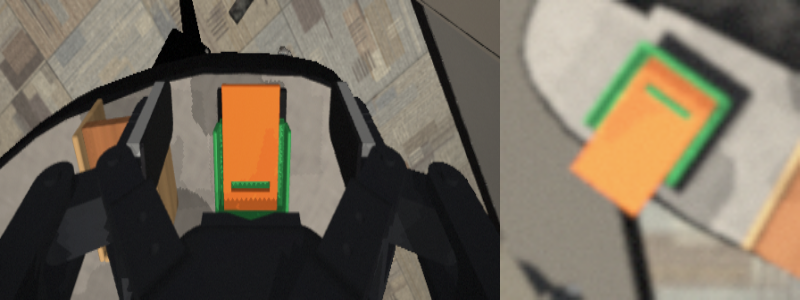

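The wrist and top views show the guide flat between the cheeks, window end in. Its back edge measures 182.6 mm along the stand axis against the stop's 182.3 mm, so it is home and the gripper is clear.

```bash
python3 -c "
from rig import *
print(finish_job())"
```

```text
the job is handed in; nothing more can be done
None
```

The guide lies flat between the stand's cheeks, window end inward and against the back stop, with the gripper clear; the job was handed in at about 13 s, and no verdict was returned.

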